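# Fit the domed stake in the quick-change holder

### The job

Take the dome-headed forming stake out of the wooden rack and stand it, shank down, in the mouth of the steel quick-change holder, where it stops a little short on the locking dogs. Then press the thumb pad of the holder's spring sleeve fully down so that the dogs open and the stake drops home, and let the pad go so that the sleeve springs up and locks it.

Things in the scene. Friction and masses are not known exactly. Their poses are not given: they have to be found in the camera images.
- stake_mid (a point): Mid-height centre of the dome-headed stake (steel, 100 mm tall, z up), upright in a wooden rack (75 x 270 mm, 45 high; holes 90 apart). Head 46 mm dia., straight side 16 to 36 mm above this point: grip there; dome top at +50. Shank 24 mm dia., foot at -50, 40 mm deep in the rack. Beside it: a square flat-headed and a pointed stake. Rack turned up to 0.3 rad from its row lying along y.
- mouth (a point): Centre of the holder's mouth, at its rim, 80 mm above the table; fixed steel tube, z up, -x towards the thumb pad. Funnel 40 mm wide narrowing to a 27 mm bore. Set in, the stake stands on the locking dogs, head underside 14 mm above the rim (stake_mid 2 mm below the rim). Dogs open: it drops by its own weight until the head lies on the rim (stake_mid 16 mm below it).
- pad (a point): Centre of the top face of the spring sleeve's thumb pad, a level 36 mm square steel plate on an arm, 78 mm beside the holder's axis, 76 mm above the table when up. Press it straight down from above; it moves with the sleeve. Its -x points away from the holder's axis, z up.
- sleeve (a joint): How far the sleeve and its pad are pressed down, in m: 0 = fully up (locked), 0.015 = fully down, at a stop. The push needed rises from about 5 to 11 N, up to 3 N more with a stake standing on the dogs. From 0.011 on the dogs are clear of the stake. Let go, it springs back up to 0.
Mind the look-alikes: they are no part of the job. Leave any orange or yellow look-alike of the part that bears stake_mid alone.

How it is judged:
By the outcome, as a careful person would: the job done as asked, in the order asked, and still so for the second after the job is handed in, with the robot touching nothing.
It also fails if it takes over 48 s, if anything falls off the work surface, if the arm or the gripper's body presses on something with over 40 N, if the wrist force passes 120 N, or if a joint passes its speed limit or range.

### The arm

A 6-joint arm with a two-finger parallel gripper is mounted at the origin on the work surface. World frame = base frame: x ahead of the robot, y to its left, z up, the work surface at z = 0. Lengths are in m, angles in rad, forces in N, time in s.
With the tool pointing down it reaches from about 0.4 to 0.825 m from the base axis. Payload 7 kg.
Tool frame: the origin (TCP) lies on the centre line of the jaws, within the pads' length; the fingertips stand tip_reach ahead of it and the grasp point (between the pads) is the TCP (tip_reach is the distance from the TCP to the fingertips, in m); z points along the fingers, y is the line along which they close (so a half turn about z gives the same grasp; the last joint's range is limited). The gripper opens to 88 mm and grips with 3 to 60 N. Pads are 19 mm wide; open, the fingers measure 130 mm over their backs; the gripper's body (78 mm by 193 mm) begins 47 mm behind the grasp point.
Start: joints at [1.576, 0.359, 0.012, 0, -1.224, -0.288], TCP at [0.188, 0.648, 0.246] pointing down, gripper open.
Joint ranges: [-3.07, 3.07], [-1.43, 2.12], [-1.02, 1.25], [-3.03, 1.67], [-3.05, -0], [-3.03, 3.03]. Speed limits (rad/s): [2.39, 2.39, 3.01, 3.14, 3.14, 3.14].

### API

Orientations are given as [roll, pitch, yaw] about the fixed x, y, z axes, in that order (R = Rz(yaw) Ry(pitch) Rx(roll)).
In Python, from station import get_state, grab_frame, calibration, job_done, find_in, mark_of, tip_reach gives the robot as it stands.
- The arm moves only by the shell command python3 -m handwheel 'ROWS' [OPENING] [FORCE]. ROWS is JSON, a list of rows, each an object with "delta_pos": the shift along the world's x, y, z in units of 30 mm (1.0 is 30 mm), a list of three; "dr": the turn, a rotation vector about the world's x, y, z in degrees, a list of three. In form: [{"delta_pos": [tx, ty, tz], "dr": [rx, ry, rz]}, ...]. A call has 1 to 10 rows; each row shifts and turns the commanded pose from where the row before left it; what a row does not reach is not made up. A row lasts 1/10 s, in which the tool goes at most 50 mm and 8.59 degrees, less where a joint would pass 70% of its speed; a pose out of reach is approached as far as the arm can. A call is refused whole if a number of a shift passes 1 or a number of a turn 8.59, either way. A call with a gripper value outside its range is refused whole. OPENING is the closure, from -1 (fully open) to 1 (shut), set as the call begins (- or left out, the last holds). The fingers move at their own pace and stop on an object; FORCE is the grip in N (left out, the last holds). Time passes only in rows, so rows that do not move let the fingers close. It gives the time, the measured TCP pose, the force, the opening and the grip force at its end, in the units of the state.
- get_state(): the state, without advancing time (a new reading comes with each control period).
- grab_frame(name): name is "scene" or "top" or "wrist"; returns the picture (420x560x3 uint8, red, green, blue); there is no depth.
- calibration(name): a dict with "fx", "fy", "cx", "cy" (pixels), "extrinsics" (4x4, takes a point from world to camera coordinates). Camera axes: x right, y down, z forward; pixel columns grow to the right and rows downward; lengths in m; the calibration is good to about 2 mm. The wrist camera is an equidistant fisheye: a pixel r from the principal point sees the ray r / f radians off the axis. A picture is of the moment at which its call begins: read the wrist's pose just before it. calibration takes no time and is no camera call; for the wrist camera it gives the pose at the moment of the call.
- job_done(): hands the job in; it is judged then, once.
Trained networks look in the newest picture that a camera, given by its name, has taken for a name from the list of things; names that differ only in an ending like _2 or _b are one class to them, and where a whole thing is asked for, a point or a joint stands for the part that bears it (a point fixed in the world has none). Each returns a list of dicts, best first, with "conf" (0 to 1); they miss things now and then, are a little off and sometimes report something else, mostly with a low value. They report only what shows in the picture. A call takes as long as a camera call. They do not tell look-alikes from the thing itself.
- find_in(camera, query): "location" ([column, row] in pixels, amid what is visible of it).
- mark_of(camera, query): "location" ([column, row] in pixels: a listed point, or the origin of a listed thing).
The state is a dict: "t": time; "q": joint angles; "qd": joint speeds; "joint_efforts": joint torques, N m; "eef_pos": TCP position; "ee_rot": TCP orientation; "force": force on the tool from outside, world axes, zero at the start; "moment": the same for the moment, N m; "width": finger opening in m; "gripper_force": force on a finger pad.
Only numpy, scipy, OpenCV 4.12 (cv2) and the standard library are available. Lean on these libraries where they do the work, as an engineer would, in place of code of your own. Each camera call takes 0.05 s, during which the arm holds its last target. There are 200 camera calls.

## Working session

There is one attempt and no reset: what is moved stays moved. The work goes in short steps, Python scripts to look and compute and a shell command to move; the robot and the scene stay as the last step left them, time stands still between calls to the robot, and variables do not carry over. Pictures are saved under pics/ and viewed, at most 10 in all, crops included, and the job is handed in when it is done.

```bash
mkdir -p pics; cat > h.py <<'E'
import numpy as np, cv2
from station import *
def ray(cam,px,c=None):
    c=c or calibration(cam); E=np.array(c["extrinsics"]); R=E[:3,:3]; o=-R.T@E[:3,3]
    u=(px[0]-c["cx"])/c["fx"]; v=(px[1]-c["cy"])/c["fy"]
    if cam=="wrist":
        r=np.hypot(u,v); s=np.sin(r)/r if r>1e-9 else 1; d=np.array([u*s,v*s,np.cos(r)])
    else: d=np.array([u,v,1.])
    d=R.T@d; return o,d/np.linalg.norm(d)
def atz(cam,px,z,c=None):
    o,d=ray(cam,px,c); return o+d*(z-o[2])/d[2]
def tri(rays):
    A=0;b=0
    for o,d in rays:
        P=np.eye(3)-np.outer(d,d); A=A+P; b=b+P@o
    p=np.linalg.solve(A,b); return p,[np.linalg.norm((np.eye(3)-np.outer(d,d))@(p-o)) for o,d in rays]
E
cat > a.py <<'E'
from h import *
ims=[]
for c in ("scene","top","wrist"):
    im=grab_frame(c); cv2.imwrite(f"pics/{c}0.png",im[...,::-1])
    for q in ("stake_mid","mouth","pad"):
        for r in mark_of(c,q)[:4]:
            z={"stake_mid":.055,"mouth":.08,"pad":.076}[q]
            print(c,q,np.round(r["location"],1),round(r["conf"],2),np.round(atz(c,r["location"],z),3))
print(tip_reach, get_state())
E
python3 a.py; python3 -c "
import cv2
cv2.imwrite('pics/both.png',cv2.vconcat([cv2.imread('pics/scene0.png'),cv2.imread('pics/top0.png')])[:, :])
a=cv2.imread('pics/scene0.png');print(a.shape)"
```

```text
scene stake_mid [433.2 258.5] 0.87 [0.631 0.377 0.055]
scene stake_mid [432.2 213.4] 0.83 [0.508 0.409 0.055]
scene stake_mid [388.6 222.8] 0.71 [0.533 0.306 0.055]
scene stake_mid [386.7 189. ] 0.63 [0.427 0.323 0.055]
scene mouth [138.3 235.8] 0.81 [ 0.573 -0.229  0.08 ]
scene pad [154.1 208.8] 0.88 [ 0.493 -0.213  0.076]
top stake_mid [167.6 162.6] 0.91 [0.67  0.311 0.055]
top stake_mid [149.2 276.5] 0.9 [0.424 0.324 0.055]
top stake_mid [161.7 226.9] 0.8 [0.528 0.309 0.055]
top stake_mid [133.5 179.3] 0.65 [0.629 0.38  0.055]
top mouth [420.2 212.9] 0.91 [ 0.576 -0.227  0.08 ]
top pad [410.2 252.5] 0.92 [ 0.494 -0.205  0.076]
0.019 {'t': 0.6, 'q': array([ 1.57612905e+00,  3.58545459e-01,  1.18869227e-02, -2.44238643e-05,
       -1.22406015e+00, -2.88084351e-01]), 'qd': array([-0.00036156, -0.00118838, -0.00111489, -0.00094936,  0.00013386,
       -0.00157982]), 'joint_efforts': array([ 2.23473012e-04, -5.81990647e+01,  2.93180233e+01,  6.99975237e+00,
        1.23958988e-02, -2.97534677e-05]), 'eef_pos': array([0.18833793, 0.64817079, 0.24558643]), 'ee_rot': array([-3.14152474e+00,  4.40831358e-05, -2.82759924e-01]), 'force': array([ 0.94328556, -0.15567598, -0.4619737 ]), 'moment': array([ 0.00987381, -0.03421356,  0.01225836]), 'gripper_force': 0.0, 'width': 0.08731916635020105}
(420, 560, 3)
```

View pics/scene0.png

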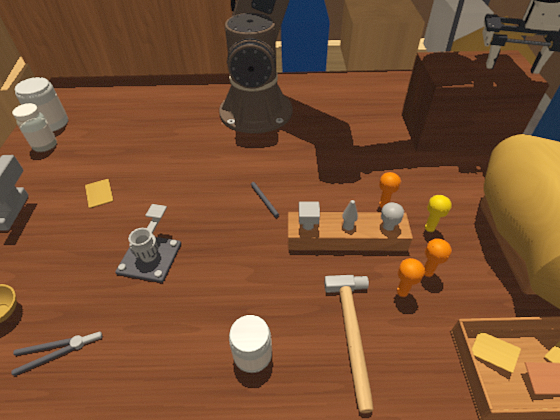

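View pics/top0.png

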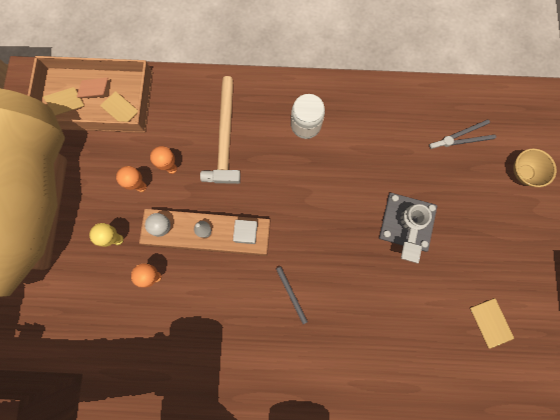

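The scene view shows the steel dome-headed stake at the left end of the rack in top view (158,224), or (392,215) in scene. It has orange and yellow look-alikes around it. The holder is at (418,216) and its pad at (411,252) in top view, so the network points agree. Next I move over the stake, with the jaws turned diagonally so they clear the neighbours.

```bash
python3 -m handwheel '[{"delta_pos":[0.5,-0.9,0.5],"dr":[0,0,6]},{"delta_pos":[0.6,-1,0.5],"dr":[0,0,6]},{"delta_pos":[0.6,-1,0.3],"dr":[0,0,6]},{"delta_pos":[0.7,-1,0],"dr":[0,0,6]},{"delta_pos":[0.8,-1,0],"dr":[0,0,6]},{"delta_pos":[1,-1,0],"dr":[0,0,6]},{"delta_pos":[1,-1,0],"dr":[0,0,6]},{"delta_pos":[1,-1,0],"dr":[0,0,6]},{"delta_pos":[1,-1,0],"dr":[0,0,6]},{"delta_pos":[1,-1,0],"dr":[0,0,6]}]' -1 30
python3 -m handwheel '[{"delta_pos":[1,-0.5,-0.3],"dr":[0,0,0]},{"delta_pos":[1,-0.4,-0.4],"dr":[0,0,0]},{"delta_pos":[0.6,-0.2,-0.3],"dr":[0,0,0]},{"delta_pos":[0.3,0,0],"dr":[0,0,0]},{"delta_pos":[0,0,0],"dr":[0,0,0]},{"delta_pos":[0,0,0],"dr":[0,0,0]}]'
cat > b.py <<'E'
from h import *
import sys
tag,q,z=sys.argv[1],sys.argv[2],float(sys.argv[3])
s=get_state(); c=calibration("wrist"); im=grab_frame("wrist"); cv2.imwrite(f"pics/{tag}.png",im[...,::-1])
print(np.round(s["eef_pos"],4),np.round(s["ee_rot"],4),np.round(s["q"],2))
for r in mark_of("wrist",q)[:5]: print("wrist",q,np.round(r["location"],1),round(r["conf"],2),np.round(atz("wrist",r["location"],z,c),4))
E
python3 b.py w1 stake_mid .055
```

```text
t: 1.6
eef_pos: [0.4353, 0.3498, 0.285]
ee_rot: [-3.141, -0.001, 0.769]
force: [0.7, 0.9, -1.6]
width: 0.0879
gripper_force: 0.0
t: 2.2
eef_pos: [0.5211, 0.3186, 0.255]
ee_rot: [-3.142, -0.001, 0.765]
force: [-0.5, -0.5, -0.9]
width: 0.0877
gripper_force: 0.0
[0.5211 0.3186 0.255 ] [-3.1415e+00 -6.0000e-04  7.6450e-01] [ 0.87  0.25 -0.12 -0.   -1.2   1.47]
wrist stake_mid [302.7  69.7] 0.95 [0.6241 0.3839 0.055 ]
wrist stake_mid [196.2 127.2] 0.92 [0.5046 0.424  0.055 ]
wrist stake_mid [218.  237.2] 0.9 [0.4268 0.3249 0.055 ]
wrist stake_mid [378.2  91.7] 0.87 [0.6655 0.3124 0.055 ]
wrist stake_mid [292.2 183.3] 0.75 [0.5303 0.3079 0.055 ]
```

View pics/w1.png

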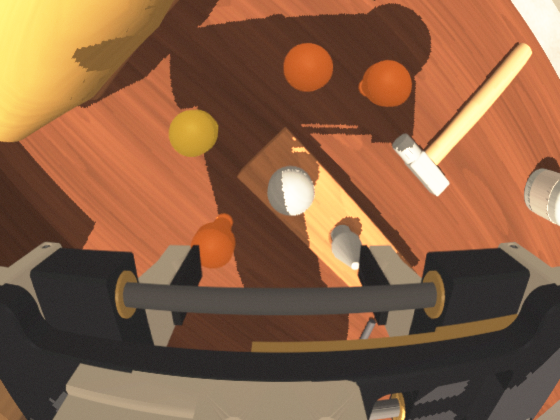

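The wrist view shows the grey dome at (292,190), between the yellow stake (194,132) and the orange one (214,245). All three cameras agree on (0.530, 0.308). I descend and grip.

```bash
python3 -m handwheel '[{"delta_pos":[0.3,-0.35,-0.6],"dr":[0,0,0]},{"delta_pos":[0,0,-0.8],"dr":[0,0,0]},{"delta_pos":[0,0,-0.8],"dr":[0,0,0]},{"delta_pos":[0,0,-0.8],"dr":[0,0,0]},{"delta_pos":[0,0,-0.8],"dr":[0,0,0]},{"delta_pos":[0,0,-0.8],"dr":[0,0,0]},{"delta_pos":[0,0,-0.7],"dr":[0,0,0]},{"delta_pos":[0,0,-0.5],"dr":[0,0,0]},{"delta_pos":[0,0,0],"dr":[0,0,0]},{"delta_pos":[0,0,0],"dr":[0,0,0]}]'
python3 -m handwheel '[{"delta_pos":[0,0,0],"dr":[0,0,0]},{"delta_pos":[0,0,0],"dr":[0,0,0]},{"delta_pos":[0,0,0],"dr":[0,0,0]},{"delta_pos":[0,0,0],"dr":[0,0,0]},{"delta_pos":[0,0,0],"dr":[0,0,0]},{"delta_pos":[0,0,0],"dr":[0,0,0]},{"delta_pos":[0,0,0],"dr":[0,0,0]},{"delta_pos":[0,0,0],"dr":[0,0,0]}]' 1 45
```

```text
t: 3.3
eef_pos: [0.5302, 0.3083, 0.0814]
ee_rot: [3.141, -0.001, 0.766]
force: [0.9, 0.9, 0.5]
width: 0.0876
gripper_force: 0.0
t: 4.1
eef_pos: [0.5303, 0.308, 0.0807]
ee_rot: [-3.141, -0.0, 0.764]
force: [-3.3, 2.0, 1.6]
width: 0.0452
gripper_force: 45.0
```

```bash
python3 -m handwheel '[{"delta_pos":[0,0,0.3],"dr":[0,0,0]},{"delta_pos":[0,0,0.5],"dr":[0,0,0]},{"delta_pos":[0,0,0.6],"dr":[0,0,0]},{"delta_pos":[0,0,0.7],"dr":[0,0,0]},{"delta_pos":[0,0,0.8],"dr":[0,0,0]},{"delta_pos":[0,0,0.8],"dr":[0,0,0]},{"delta_pos":[0,0,0.7],"dr":[0,0,0]},{"delta_pos":[0,0,0.4],"dr":[0,0,0]},{"delta_pos":[0,0,0],"dr":[0,0,0]},{"delta_pos":[0,0,0],"dr":[0,0,0]}]'
python3 - <<'E'
from h import *
im=grab_frame("scene"); cv2.imwrite("pics/s1.png",im[...,::-1])
top=grab_frame("top"); cv2.imwrite("pics/t1.png",top[...,::-1])
for q in ("mouth","pad"):
    R=[]
    for c in ("scene","top"):
        r=mark_of(c,q)[0]; R.append(ray(c,r["location"])); print(q,c,np.round(r["location"],1),round(r["conf"],2))
    p,e=tri(R); print(np.round(p,4),np.round(e,4))
for r in mark_of("scene","stake_mid")[:5]: print(np.round(r["location"],1),round(r["conf"],2))
E
```

```text
t: 5.1
eef_pos: [0.5298, 0.3072, 0.2236]
ee_rot: [-3.141, 0.001, 0.764]
force: [-0.9, 0.3, -4.2]
width: 0.0449
gripper_force: 45.0
mouth scene [138.6 237.6] 0.6
mouth top [420.  213.4] 0.59
[ 0.5754 -0.2283  0.077 ] [0.0008 0.0008]
pad scene [156.7 208.8] 0.97Traceback (most recent call last):
  File "<stdin>", line 7, in <module>
IndexError: list index out of range
```

View pics/s1.png

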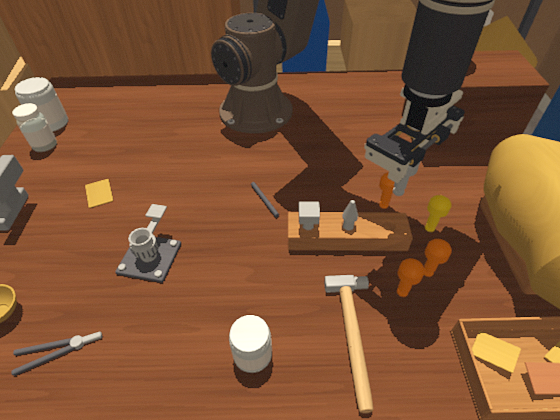

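The stake is out of the rack and held, and the mouth is near (0.575,-0.228). Next I carry the stake over, short of the holder, turn the jaws to yaw -13°, and look with the wrist camera.

```bash
python3 -m handwheel '[{"delta_pos":[0,-0.4,0.2],"dr":[0,0,-1.5]},{"delta_pos":[0,-0.7,0.2],"dr":[0,0,-3]},{"delta_pos":[0,-1,0.1],"dr":[0,0,-3.3]},{"delta_pos":[0,-1,0],"dr":[0,0,-3.3]},{"delta_pos":[0,-1,0],"dr":[0,0,-3.3]},{"delta_pos":[0,-1,0],"dr":[0,0,-3.3]},{"delta_pos":[0,-1,0],"dr":[0,0,-3.3]},{"delta_pos":[0,-1,0],"dr":[0,0,-3.3]},{"delta_pos":[0,-1,0],"dr":[0,0,-3.3]},{"delta_pos":[0,-1,0],"dr":[0,0,-3.3]}]'
python3 -m handwheel '[{"delta_pos":[0,-1,0],"dr":[0,0,-3.3]},{"delta_pos":[0,-1,0],"dr":[0,0,-3.3]},{"delta_pos":[-0.2,-1,0],"dr":[0,0,-3.3]},{"delta_pos":[-0.2,-1,0],"dr":[0,0,-3.3]},{"delta_pos":[-0.2,-1,0],"dr":[0,0,-3.3]},{"delta_pos":[-0.2,-1,0],"dr":[0,0,-3.3]},{"delta_pos":[-0.2,-1,0],"dr":[0,0,-3.3]},{"delta_pos":[0,-0.7,0],"dr":[0,0,-3]},{"delta_pos":[0,-0.4,0],"dr":[0,0,-1.5]},{"delta_pos":[0,0,0],"dr":[0,0,0]}]'
python3 b.py w2 mouth .08; python3 - <<'E'
from h import *
for r in mark_of("wrist","pad")[:2]: print(r, atz("wrist",r["location"],.076))
for r in mark_of("wrist","stake_mid")[:2]: print(r)
E
```

```text
t: 6.4
eef_pos: [0.5297, 0.0322, 0.2404]
ee_rot: [-3.142, -0.001, 0.22]
force: [0.8, -0.8, -3.9]
width: 0.045
gripper_force: 45.0
t: 7.4
eef_pos: [0.4996, -0.2102, 0.2399]
ee_rot: [3.141, -0.0, -0.261]
force: [0.5, 1.0, -3.6]
width: 0.0453
gripper_force: 45.0
[ 0.4996 -0.2102  0.2399] [ 3.1415e+00 -4.0000e-04 -2.6070e-01] [-0.04  0.14 -0.29  0.   -1.14  1.35]
wrist mouth [275.5 115. ] 0.59 [ 0.5715 -0.2268  0.08  ]
{'location': [275.5, 196.4], 'conf': 0.83} [ 0.49666558 -0.20449903  0.076     ]
```

View pics/w2.png

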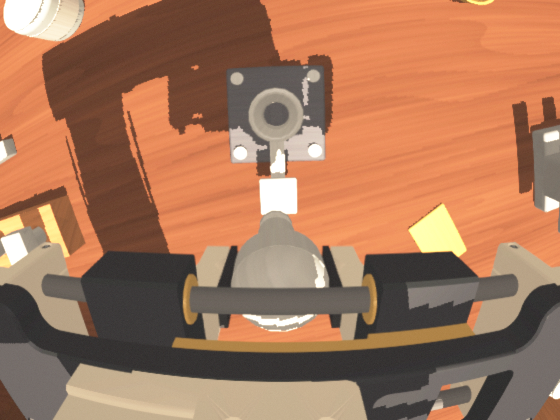

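```bash
python3 - <<'E'
import cv2
a=cv2.imread('pics/w2.png')[70:250,210:350]; cv2.imwrite('pics/c2.png',cv2.resize(a,None,fx=3.2,fy=3.2,interpolation=cv2.INTER_CUBIC))
E
```

```text
(no output)
```

View pics/c2.png

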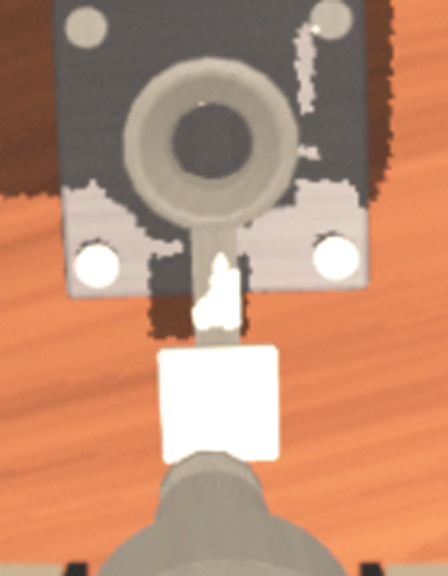

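```bash
python3 - <<'E'
from h import *
for n,p,z in (("mouth",(275.9,114.4),.08),("pad",(278.4,196.3),.076),("foot c",(276,226.9),.164),("foot front",(276,210.9),.164),("foot L",(260,226.9),.164),("foot R",(292.2,226.9),.164)):
    print(n,np.round(atz("wrist",p,z),4))
s=get_state();print(s["eef_pos"],s["ee_rot"])
E
```

```text
mouth [ 0.5727 -0.2247  0.08  ]
pad [ 0.4962 -0.207   0.076 ]
foot c [ 0.4989 -0.2062  0.164 ]
foot front [ 0.5104 -0.2092  0.164 ]
foot L [ 0.5017 -0.1952  0.164 ]
foot R [ 0.4959 -0.2173  0.164 ]
[ 0.5002578  -0.20791089  0.23973504] [-3.14137924e+00 -2.35664695e-04 -2.56108891e-01]
```

The crop shows the rim centred at (276,114), the pad at (278,196) and the foot of the held stake at (276,227). Mouth to pad comes out at 78.5 mm, which matches the given 78 mm. I move over the mouth, then go down with force checks.

```bash
python3 -m handwheel '[{"delta_pos":[0.4,-0.1,0],"dr":[0,0,0]},{"delta_pos":[0.7,-0.17,0],"dr":[0,0,0]},{"delta_pos":[0.7,-0.17,0],"dr":[0,0,0]},{"delta_pos":[0.46,-0.12,-0.2],"dr":[0,0,0]},{"delta_pos":[0.2,-0.06,-0.5],"dr":[0,0,0]},{"delta_pos":[0,0,-0.6],"dr":[0,0,0]},{"delta_pos":[0,0,-0.5],"dr":[0,0,0]},{"delta_pos":[0,0,-0.3],"dr":[0,0,0]},{"delta_pos":[0,0,0],"dr":[0,0,0]},{"delta_pos":[0,0,0],"dr":[0,0,0]}]'
python3 -m handwheel '[{"delta_pos":[0,0,-0.2],"dr":[0,0,0]},{"delta_pos":[0,0,-0.2],"dr":[0,0,0]},{"delta_pos":[0,0,-0.2],"dr":[0,0,0]},{"delta_pos":[0,0,-0.2],"dr":[0,0,0]},{"delta_pos":[0,0,0],"dr":[0,0,0]}]'
```

```text
t: 8.6
eef_pos: [0.5742, -0.2269, 0.1766]
ee_rot: [3.141, 0.0, -0.256]
force: [0.4, 0.2, -3.6]
width: 0.0451
gripper_force: 45.0
t: 9.1
eef_pos: [0.5735, -0.2268, 0.1513]
ee_rot: [3.142, 0.002, -0.257]
force: [-0.5, -0.1, -4.2]
width: 0.0453
gripper_force: 45.0
```

```bash
python3 -m handwheel '[{"delta_pos":[0,0,-0.1],"dr":[0,0,0]},{"delta_pos":[0,0,-0.1],"dr":[0,0,0]},{"delta_pos":[0,0,-0.1],"dr":[0,0,0]},{"delta_pos":[0,0,0],"dr":[0,0,0]}]'
python3 -m handwheel '[{"delta_pos":[0,0,-0.1],"dr":[0,0,0]},{"delta_pos":[0,0,-0.1],"dr":[0,0,0]},{"delta_pos":[0,0,0],"dr":[0,0,0]}]'
```

```text
t: 9.5
eef_pos: [0.5737, -0.227, 0.1431]
ee_rot: [3.141, 0.001, -0.257]
force: [0.0, -0.5, -4.3]
width: 0.0451
gripper_force: 45.0
t: 9.8
eef_pos: [0.5734, -0.227, 0.1368]
ee_rot: [3.141, 0.002, -0.257]
force: [-1.5, -2.1, -4.2]
width: 0.0451
gripper_force: 45.0
```

```bash
python3 -m handwheel '[{"delta_pos":[0,0,-0.1],"dr":[0,0,0]},{"delta_pos":[0,0,-0.1],"dr":[0,0,0]},{"delta_pos":[0,0,0],"dr":[0,0,0]}]'
python3 -m handwheel '[{"delta_pos":[0,0,-0.1],"dr":[0,0,0]},{"delta_pos":[0,0,-0.1],"dr":[0,0,0]},{"delta_pos":[0,0,0],"dr":[0,0,0]}]'
```

```text
t: 10.1
eef_pos: [0.5736, -0.2269, 0.1308]
ee_rot: [3.141, 0.001, -0.257]
force: [-2.3, -1.5, -6.2]
width: 0.0451
gripper_force: 45.0
t: 10.4
eef_pos: [0.5737, -0.2269, 0.1249]
ee_rot: [3.142, 0.001, -0.257]
force: [-1.8, -2.5, -4.8]
width: 0.0452
gripper_force: 45.0
```

Small side forces only, so the shank is in the bore. I continue towards TCP z ≈ 0.104.

```bash
python3 -m handwheel '[{"delta_pos":[-0.02,-0.02,-0.15],"dr":[0,0,0]},{"delta_pos":[0,0,-0.15],"dr":[0,0,0]},{"delta_pos":[0,0,-0.15],"dr":[0,0,0]},{"delta_pos":[0,0,-0.1],"dr":[0,0,0]},{"delta_pos":[0,0,0],"dr":[0,0,0]}]'
python3 -m handwheel '[{"delta_pos":[0,0,-0.07],"dr":[0,0,0]},{"delta_pos":[0,0,0],"dr":[0,0,0]}]'
```

```text
t: 10.9
eef_pos: [0.5733, -0.2273, 0.1082]
ee_rot: [-3.141, 0.001, -0.257]
force: [-2.2, -0.1, -5.0]
width: 0.0455
gripper_force: 45.0
t: 11.1
eef_pos: [0.5734, -0.2274, 0.1066]
ee_rot: [-3.141, 0.001, -0.257]
force: [-2.9, 0.1, -4.4]
width: 0.0453
gripper_force: 45.0
```

```bash
python3 -m handwheel '[{"delta_pos":[0,0,-0.06],"dr":[0,0,0]},{"delta_pos":[0,0,0],"dr":[0,0,0]}]'
python3 -m handwheel '[{"delta_pos":[0,0,-0.04],"dr":[0,0,0]},{"delta_pos":[0,0,0],"dr":[0,0,0]}]'
```

```text
t: 11.3
eef_pos: [0.5734, -0.2274, 0.105]
ee_rot: [-3.142, 0.0, -0.257]
force: [-3.9, 0.6, -4.2]
width: 0.0453
gripper_force: 45.0
t: 11.5
eef_pos: [0.5735, -0.2275, 0.1039]
ee_rot: [3.142, 0.0, -0.257]
force: [-3.5, 0.9, -2.2]
width: 0.0452
gripper_force: 45.0
```

The downward pull has dropped, so the stake now rests on the dogs. I release and raise the gripper, moving back over the pad.

```bash
python3 -m handwheel '[{"delta_pos":[0,0,0],"dr":[0,0,0]},{"delta_pos":[0,0,0],"dr":[0,0,0]},{"delta_pos":[0,0,0],"dr":[0,0,0]},{"delta_pos":[0,0,0],"dr":[0,0,0]},{"delta_pos":[0,0,0],"dr":[0,0,0]},{"delta_pos":[0,0,0],"dr":[0,0,0]}]' -1
python3 -m handwheel '[{"delta_pos":[0,0,0.3],"dr":[0,0,0]},{"delta_pos":[0,0,0.6],"dr":[0,0,0]},{"delta_pos":[0,0,0.8],"dr":[0,0,0]},{"delta_pos":[0,0,0.8],"dr":[0,0,0]},{"delta_pos":[0,0,0.8],"dr":[0,0,0]},{"delta_pos":[-0.4,0.1,0.6],"dr":[0,0,0.6]},{"delta_pos":[-0.8,0.2,0.3],"dr":[0,0,0.6]},{"delta_pos":[-0.8,0.2,0],"dr":[0,0,0.6]},{"delta_pos":[-0.5,0.15,0],"dr":[0,0,0]},{"delta_pos":[0,0,0],"dr":[0,0,0]}]'
python3 b.py w3 pad .076
```

```text
t: 12.1
eef_pos: [0.5738, -0.2276, 0.1041]
ee_rot: [-3.142, -0.001, -0.257]
force: [-0.2, 0.4, 0.9]
width: 0.0855
gripper_force: 0.0
t: 13.1
eef_pos: [0.4971, -0.2077, 0.2314]
ee_rot: [-3.141, -0.001, -0.225]
force: [0.1, -0.9, 0.5]
width: 0.0873
gripper_force: 0.0
[ 0.4971 -0.2077  0.2314] [-3.1411e+00 -1.5000e-03 -2.2510e-01] [-0.03  0.14 -0.31 -0.   -1.11  1.38]
wrist pad [277.5 192.6] 0.89 [ 0.4992 -0.2074  0.076 ]
```

View pics/w3.png

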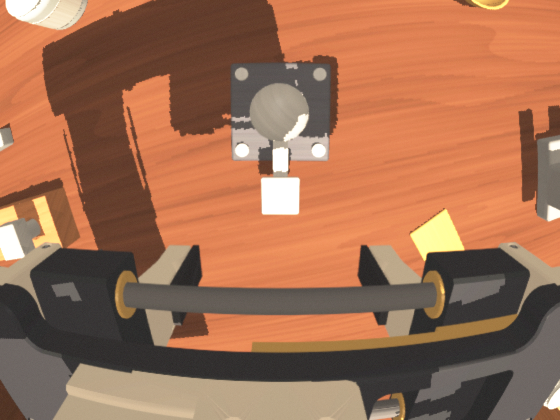

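The stake stands in the holder, its dome at (279,112), and the pad is at (281,196), directly under the TCP. I close the fingers and descend onto the pad.

```bash
python3 -m handwheel '[{"delta_pos":[-0.03,0.02,-0.3],"dr":[0,0,0]},{"delta_pos":[0,0,-0.6],"dr":[0,0,0]},{"delta_pos":[0,0,-0.6],"dr":[0,0,0]},{"delta_pos":[0,0,-0.5],"dr":[0,0,0]},{"delta_pos":[0,0,-0.3],"dr":[0,0,0]},{"delta_pos":[0,0,0],"dr":[0,0,0]},{"delta_pos":[0,0,0],"dr":[0,0,0]},{"delta_pos":[0,0,0],"dr":[0,0,0]}]' 1 20
python3 -m handwheel '[{"delta_pos":[0,0,-0.5],"dr":[0,0,0]},{"delta_pos":[0,0,-0.5],"dr":[0,0,0]},{"delta_pos":[0,0,-0.5],"dr":[0,0,0]},{"delta_pos":[0,0,-0.3],"dr":[0,0,0]},{"delta_pos":[0,0,-0.15],"dr":[0,0,0]},{"delta_pos":[0,0,0],"dr":[0,0,0]},{"delta_pos":[0,0,0],"dr":[0,0,0]}]'
```

```text
t: 14.0
eef_pos: [0.4983, -0.2076, 0.1616]
ee_rot: [3.142, -0.001, -0.225]
force: [-0.3, 0.4, -0.7]
width: 0.0289
gripper_force: 0.0
t: 14.7
eef_pos: [0.4981, -0.2075, 0.1031]
ee_rot: [3.142, -0.001, -0.225]
force: [-0.5, 0.5, -0.1]
width: 0.0006
gripper_force: 0.0
```

```bash
python3 -m handwheel '[{"delta_pos":[-0.06,0,-0.15],"dr":[0,0,0]},{"delta_pos":[0,0,-0.15],"dr":[0,0,0]},{"delta_pos":[0,0,-0.1],"dr":[0,0,0]},{"delta_pos":[0,0,0],"dr":[0,0,0]}]'
python3 -m handwheel '[{"delta_pos":[0,0,-0.1],"dr":[0,0,0]},{"delta_pos":[0,0,-0.1],"dr":[0,0,0]},{"delta_pos":[0,0,0],"dr":[0,0,0]}]'
```

```text
t: 15.1
eef_pos: [0.4961, -0.2075, 0.0907]
ee_rot: [3.142, -0.001, -0.225]
force: [-0.9, 0.7, 7.9]
width: 0.0005
gripper_force: 3.6
t: 15.4
eef_pos: [0.4961, -0.2075, 0.0849]
ee_rot: [3.141, -0.001, -0.225]
force: [-3.2, 1.0, 9.2]
width: 0.0004
gripper_force: 4.2
```

```bash
python3 -m handwheel '[{"delta_pos":[0,0,-0.1],"dr":[0,0,0]},{"delta_pos":[0,0,-0.05],"dr":[0,0,0]},{"delta_pos":[0,0,0],"dr":[0,0,0]}]'
python3 -m handwheel '[{"delta_pos":[0,0,-0.04],"dr":[0,0,0]},{"delta_pos":[0,0,0],"dr":[0,0,0]},{"delta_pos":[0,0,0],"dr":[0,0,0]}]'
```

```text
t: 15.7
eef_pos: [0.4961, -0.2075, 0.0807]
ee_rot: [3.141, -0.001, -0.225]
force: [-3.3, 2.5, 10.5]
width: 0.0001
gripper_force: 5.1
t: 16.0
eef_pos: [0.4961, -0.2075, 0.0802]
ee_rot: [3.141, -0.001, -0.225]
force: [-5.5, 3.3, 15.3]
width: 0.0005
gripper_force: 8.1
```

```bash
python3 -m handwheel '[{"delta_pos":[0,0,-0.04],"dr":[0,0,0]},{"delta_pos":[0,0,0],"dr":[0,0,0]},{"delta_pos":[0,0,0],"dr":[0,0,0]},{"delta_pos":[0,0,0],"dr":[0,0,0]},{"delta_pos":[0,0,0],"dr":[0,0,0]}]'
python3 - <<'E'
from h import *
im=grab_frame("scene")[170:290,80:240]; cv2.imwrite("pics/s4.png",cv2.resize(im[...,::-1],None,fx=4,fy=4))
E
```

```text
t: 16.5
eef_pos: [0.496, -0.2075, 0.08]
ee_rot: [3.141, -0.001, -0.224]
force: [-8.8, 6.0, 26.9]
width: 0.0004
gripper_force: 13.6
```

View pics/s4.png

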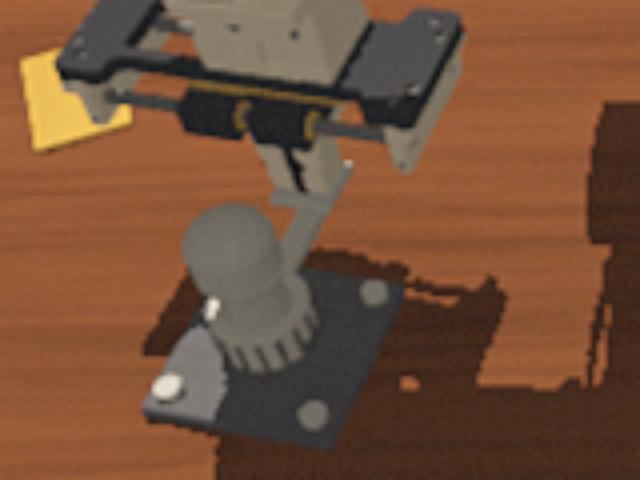

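```bash
python3 - <<'E'
from h import *
c=calibration("scene");E=np.array(c["extrinsics"])
def pr(p):
    q=E[:3,:3]@p+E[:3,3]; return np.array([c["fx"]*q[0]/q[2]+c["cx"],c["fy"]*q[1]/q[2]+c["cy"]])
m=np.array([.5740,-.2268,0])
for mid in (.078,.064):
    pts=[]
    for z in np.r_[np.linspace(.014,.036,5),np.linspace(.037,.05,14)]:
        r=.023 if z<=.036 else .023*np.sqrt(max(0,1-((z-.036)/.014)**2))
        for a in np.linspace(0,6.28,60): pts.append(pr(m+[r*np.cos(a),r*np.sin(a),mid+z]))
    pts=np.array(pts); print(mid,"crop x",(pts.min(0)-[80,170])*4,(pts.max(0)-[80,170])*4)
print("rim",(pr(m+[0,0,.08])-[80,170])*4)
for r in mark_of("scene","stake_mid")[:6]: print(r)
E
```

```text
0.078 crop x [170.99980739 183.97981697] [276.70594683 285.50779977]
0.064 crop x [179.7059555  201.99125614] [283.77769681 302.34237693]
rim [237.7866647  264.82710933]
{'location': [407.2, 276.7], 'conf': 0.94}
{'location': [434.7, 211.6], 'conf': 0.79}
{'location': [433.7, 257.6], 'conf': 0.65}
{'location': [142.6, 241.9], 'conf': 0.61}
```

The observed head outline (183–285, 203–300 in the crop) matches the dropped position, stake_mid z = 0.064, so the stake is home. Now I let the pad up and retreat.

```bash
python3 -m handwheel '[{"delta_pos":[0,0,0.1],"dr":[0,0,0]},{"delta_pos":[0,0,0.15],"dr":[0,0,0]},{"delta_pos":[0,0,0.2],"dr":[0,0,0]},{"delta_pos":[0,0,0.2],"dr":[0,0,0]},{"delta_pos":[0,0,0.5],"dr":[0,0,0]},{"delta_pos":[0,0,0.8],"dr":[0,0,0]},{"delta_pos":[0,0,0.8],"dr":[0,0,0]},{"delta_pos":[0,0,0.8],"dr":[0,0,0]},{"delta_pos":[0,0.3,0.8],"dr":[0,0,0]},{"delta_pos":[0,0.5,0.5],"dr":[0,0,0]}]'
python3 -m handwheel '[{"delta_pos":[0,1,0],"dr":[0,0,0]},{"delta_pos":[0,1,0],"dr":[0,0,0]},{"delta_pos":[0,1,0],"dr":[0,0,0]},{"delta_pos":[0,0.5,0],"dr":[0,0,0]},{"delta_pos":[0,0,0],"dr":[0,0,0]},{"delta_pos":[0,0,0],"dr":[0,0,0]}]'
python3 - <<'E'
from h import *
im=grab_frame("scene")[170:290,80:240]; cv2.imwrite("pics/s5.png",cv2.resize(im[...,::-1],None,fx=4,fy=4))
grab_frame("top"); R=[]
for c in ("scene","top"):
    r=mark_of(c,"pad"); print(c,r[:1]); R+=[ray(c,r[0]["location"])] if r else []
if len(R)==2: print(tri(R))
E
```

```text
t: 17.6
eef_pos: [0.4963, -0.1837, 0.2247]
ee_rot: [-3.142, -0.002, -0.226]
force: [1.0, -0.4, 0.0]
width: 0.0006
gripper_force: 0.0
t: 18.2
eef_pos: [0.4958, -0.0783, 0.2229]
ee_rot: [3.142, 0.0, -0.224]
force: [0.4, 0.3, -0.4]
width: 0.0003
gripper_force: 0.0
scene [{'location': [153.8, 211.0], 'conf': 0.55}]
top []
```

View pics/s5.png

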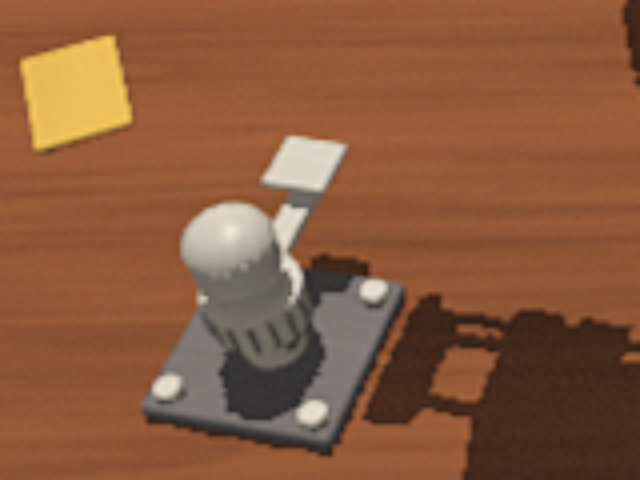

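The pad is back at its starting place, (156,211) in the full frame. The head lies on the rim with its top at crop row 203, and the robot is clear, so I hand in.

```bash
python3 -c "from station import job_done; print(job_done())"
```

```text
the job is handed in; nothing more can be done
None
```

The dome-headed stake is seated in the holder, the camera shows the sleeve sprung back up to lock it, the arm is clear, and I handed the job in at about 18 s of the allowed 48.

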